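# Index the stamping dial and lock it

### The job

Push the dial round by its black hand pins until the nest with the plain black fob (the one not yet stamped with a gold disc) faces the lock bar, then push the bar's red knob towards the dial until the bar is fully home in that nest's slot. Only push: the fobs stay lying in their nests, and the other things on the bed and the bench stay where they are.

Things in the scene. Friction and masses are not known exactly. Their poses are not given: they have to be found in the camera images.
- bed: Blue bed plate fixed on the bench, 300 mm (its x) by 380 mm (its y), 20 mm thick. Origin: under the dial's axis, at bench height; z up. The lock bar lies along its -y: the plate reaches 245 mm to -y, 135 mm to +y, with two docking rods 50 mm further. The bar's aluminium guide block stands 128 to 160 mm from the axis along -y, 47 mm wide, its top 54 mm above the bench.
- dial: Turntable 220 mm across. Origin: on its upright axis, at its underside, 30 mm above the bench; z up. Turns freely either way without end; about 0.22 N m of friction (2 to 3 N at a pin), no detents, stays where left. Steel index disc (top 42 mm above the bench), on it an aluminium nest plate of 80 mm radius (top 48 mm). Four nests lie along its +x, +y, -x, -y; four hand pins half-way between.
- nest_x (a point): Centre, at plate height, of the nest on the dial's +x, 52 mm from the axis; the other three likewise at 90 degree steps. Each holds its fob between three brass dowels, tops 56 mm above the bench. One nest holds the plain fob, two hold stamped ones, one is empty; which is which varies.
- slot_x (a point): Mouth, at the disc's rim 110 mm from the axis, of the slot outward of the +x nest; the others likewise. Slots run radially, 16 mm wide and 30 mm deep, the mouth flared to 28 mm. A nest faces the bar when its direction from the axis is the bed's -y; from up to about 4 degrees off the tapered bar finds its way in and centres the dial.
- pin_45 (a point): Middle (70 mm above the bench) of the hand pin 45 degrees from the dial's +x towards +y; the other three stand at 135, 225 and 315 degrees. Upright black pins fixed to the disc, 16 mm across, 92 mm from the axis, tops 98 mm above the bench.
- blank_center (a point): Centre of the plain black fob, a round disc 38 mm across and 6 mm thick lying loose in one of the dial's nests with about 1 mm of play; 51 mm above the bench.
- lock_bar (a joint): How far the bar is pushed towards the dial (along the bed's +y), m: starts withdrawn (0 to 0.008), 0.036 is fully home at its stop. About 3 N of friction; stays where left. Steel bar 13 mm wide, 31 to 41 mm above the bench, nose tapered. At about 0.012 the nose meets the disc's rim and is blocked there unless a slot faces it.
- bar_knob (a point): Centre (61 mm above the bench) of the upright round red knob on the bar's outer end, 16 mm across, 41 to 81 mm above the bench. At joint value 0 it stands 206 mm from the dial's axis along the bed's -y and it moves in with the bar. The bar ends 14 mm beyond it, below it.
- stamped1_center (a point): Centre of a stamped fob: the same black disc with a gold disc, 26 mm across, on its top; lies in another nest of the dial. Leave it.
- stamped2_center (a point): Centre of the second stamped fob, the same. Leave it.
- foil_roll: Gold foil roll standing on end on the bed plate, 54 mm across, 45 mm tall (top 65 mm above the bench), about 220 mm from the dial's axis, beside the bar on the bed's +x side. Origin: centre of its underside. Leave it.
- brass_die: Brass stamping die lying on the bed plate beside the bar on the bed's -x side, 50 x 42 mm, 21 mm tall (top 41 mm above the bench). Origin: centre of its underside. Leave it.
- silver_roll: Silver foil roll standing on the bench to the robot's left, 72 mm across, 60 mm tall. Origin: centre of its underside. Leave it.
- cleaner: White bottle with a red cap on the bench to the robot's right, 60 mm across, 150 mm tall. Origin: centre of its underside. Leave it.
- driver: Screwdriver with a yellow handle lying on the bench to the robot's right. Leave it.
Mind the look-alikes: they are no part of the job. What is shaped like the part that bears blank_center but green is not meant.

How it is judged:
By the outcome, as a careful person would: the job done as asked, in the order asked, and still so for the second after the job is handed in, with the robot touching nothing.
It also fails if it takes over 64 s, if anything falls off the work surface, if the arm or the gripper's body presses on something with over 40 N, if the wrist force passes 120 N, or if a joint passes its speed limit or range.

### The arm

A 6-joint arm with a two-finger parallel gripper is mounted at the origin on the work surface. World frame = base frame: x ahead of the robot, y to its left, z up, the work surface at z = 0. Lengths are in m, angles in degrees, forces in N, time in s.
With the tool pointing down it reaches from about 0.25 to 0.725 m from the base axis. Payload 9.7 kg.
Tool frame: the origin (TCP) lies at the very end of the fingers, on their centre line; the grasp point (between the pads) lies grasp_offset behind it (grasp_offset is the distance from the TCP to the grasp point, in m); z points along the fingers, y is the line along which they close (so a half turn about z gives the same grasp; the last joint's range is limited). The gripper opens to 85 mm and grips with 20 to 120 N. Pads are 22 mm wide; open, the fingers measure 114 mm over their backs; the gripper's body (76 mm by 85 mm) begins 54 mm behind the grasp point. The pads swing forward as they close: fully open they stand 13 mm farther back than shut.
Start: joints at [72.021, 4.979, 10.078, 95.1, 0, 90], TCP at [0.17, 0.523, 0.231] pointing down, gripper open.
Joint ranges: [-179.16, 179.16], [-48.56, 103.87], [-65.8, 70.77], [-126.05, 130.52], [-82.76, 87.17], [-180, 180]. Speed limits (degrees/s): [127.2, 127.2, 147.25, 180, 180, 180].

### API

Orientations are given as [roll, pitch, yaw] about the fixed x, y, z axes, in that order (R = Rz(yaw) Ry(pitch) Rx(roll)).
In Python, from workcell import get_obs, camera, calibration, job_done, recognise, cut_out, mark_of, grasp_offset gives the robot as it stands.
- The arm moves only by the tool servo_tool, never from a script. Its argument "moves" is a list of rows, each a list of 3 entries, a list of its own where there are three numbers: the turn, a rotation vector about the tool's x, y, z in degrees, then the shift along the tool's x, y, z in m, then the opening in per cent of the stroke, from 0 (shut) to 100 (fully open). In form: [[[ax, ay, az], [x, y, z], claw], ...]. A call has 1 to 12 rows; each row shifts and turns the commanded pose from where the row before left it, along the tool's axes as they then stand; what a row does not reach is not made up. A row lasts 1/10 s, in which the tool goes at most 50 mm and 8.59 degrees, less where a joint would pass 70% of its speed; a pose out of reach is approached as far as the arm can. A call is refused whole if a number of a shift passes 0.05 or a number of a turn 8.59, either way. A call with a gripper value outside its range is refused whole. The fingers move at their own pace and stop on an object; "force" is the grip in N (left out, the last holds). Time passes only in rows, so rows that do not move let the fingers close. It gives the time, the measured TCP pose, the force, the opening and the grip force at its end, in the units of the state.
- get_obs(): the state, without advancing time (a new reading comes with each control period).
- camera(name): name is "scene" or "side" or "wrist"; returns (picture, depth): 420x560x3 uint8, red, green, blue; 420x560 float32, m along the optical axis (not along the pixel's ray), 0 where there is no reading.
- calibration(name): a dict with "camera_matrix" (3x3 intrinsics, pixels), "R" (3x3) and "t" (3): a world point X has camera coordinates R X + t. Camera axes: x right, y down, z forward; pixel columns grow to the right and rows downward; lengths in m; the calibration is good to about 2 mm. A picture is of the moment at which its call begins: read the wrist's pose just before it. calibration takes no time and is no camera call; for the wrist camera it gives the pose at the moment of the call.
- job_done(): hands the job in; it is judged then, once.
Trained networks look in the newest picture that a camera, given by its name, has taken for a name from the list of things; names that differ only in an ending like _2 or _b are one class to them, and where a whole thing is asked for, a point or a joint stands for the part that bears it (a point fixed in the world has none). Each returns a list of dicts, best first, with "score" (0 to 1); they miss things now and then, are a little off and sometimes report something else, mostly with a low value. They report only what shows in the picture. A call takes as long as a camera call. They do not tell look-alikes from the thing itself.
- recognise(name, camera): "xyz" ([x, y, z] in m, in the coordinates of the camera as it stood for that picture, good to about 4 mm: the middle of the surface that is visible of it).
- cut_out(name, camera): "mask" (420x560 bool, what is visible of it).
- mark_of(name, camera): "xyz" ([x, y, z] in m, in the coordinates of the camera as it stood for that picture, good to about 4 mm: a listed point, or the origin of a listed thing).
The state is a dict: "time": time; "q": joint angles; "qd": joint speeds; "joint_efforts": joint torques, N m; "ee_pos": TCP position; "tcp_rot": TCP orientation; "wrist_force": force on the tool from outside, world axes, zero at the start; "torque": the same for the moment, N m; "opening": finger opening in m; "grasp_force": force on a finger pad.
Only numpy, scipy, OpenCV 4.12 (cv2) and the standard library are available. Lean on these libraries where they do the work, as an engineer would, in place of code of your own. Each camera call takes 0.05 s, during which the arm holds its last target. There are 200 camera calls.

## Working session

There is one attempt and no reset: what is moved stays moved. The work goes in short steps, Python scripts to look and compute and a tool call to move; the robot and the scene stay as the last step left them, time stands still between calls to the robot, and variables do not carry over. Pictures are saved under pics/ and viewed, at most 10 in all, crops included, and the job is handed in when it is done.

Besides the shell and the picture viewer there is one more tool, called after "Request:" in YAML: its name, and indented under it one key for each argument. servo_tool: Moves the arm, as the interface text tells. Its arguments: {"type":"object","properties":{"moves":{"type":"array"},"force":{"type":"number"}},"required":["moves"]}

```bash
mkdir -p pics; cat > h.py <<'E'
import numpy as np, cv2
from workcell import *
def world(c,p,cal=None):
    k=cal or calibration(c); return np.array(k["R"]).T@(np.array(p)-np.array(k["t"]))
E
python3 - <<'E'
from h import *
o=get_obs(); print(o["time"],o["ee_pos"],o["tcp_rot"],o["opening"],grasp_offset)
for c in ("scene","side"):
    im,d=camera(c); cv2.imwrite(f"pics/{c}0.png",im[:,:,::-1])
    for n in ("bed","dial","blank_center","stamped1_center","pin_45","bar_knob","foil_roll","brass_die","nest_x","slot_x"):
        for r in mark_of(n,c)[:4]: print(c,n,round(r["score"],2),world(c,r["xyz"]).round(3))
print(get_obs()["time"])
E
```

```text
0.0 [0.16970315 0.52290768 0.2305574 ] [-1.79921312e+02 -3.98058466e-04  1.62018552e+02] 0.085356551874874 0.0187
scene dial 0.85 [0.532 0.11  0.029]
scene dial 0.69 [ 0.463 -0.394  0.004]
scene blank_center 0.62 [0.289 0.196 0.003]
scene blank_center 0.61 [0.547 0.163 0.048]
scene blank_center 0.57 [0.485 0.403 0.006]
scene blank_center 0.52 [0.648 0.366 0.003]
scene stamped1_center 0.61 [ 0.7   -0.441 -0.002]
scene stamped1_center 0.59 [0.523 0.064 0.046]
scene stamped1_center 0.48 [0.563 0.218 0.042]
scene pin_45 0.74 [0.489 0.193 0.072]
scene pin_45 0.68 [ 0.465 -0.395  0.004]
scene bar_knob 0.76 [ 0.618 -0.072  0.059]
scene foil_roll 0.9 [ 0.701 -0.018  0.017]
scene brass_die 0.53 [ 0.502 -0.118  0.025]
scene nest_x 0.92 [0.552 0.163 0.05 ]
scene slot_x 0.56 [0.564 0.222 0.041]
side bed 0.76 [0.533 0.115 0.   ]
side dial 0.86 [0.531 0.115 0.036]
side blank_center 0.68 [0.545 0.163 0.058]
side blank_center 0.6 [0.646 0.369 0.002]
side blank_center 0.54 [0.479 0.402 0.004]
side blank_center 0.48 [0.289 0.193 0.007]
side stamped1_center 0.41 [0.522 0.064 0.051]
side pin_45 0.15 [0.574 0.479 0.002]
side bar_knob 0.79 [ 0.612 -0.071  0.063]
side bar_knob 0.33 [0.534 0.115 0.031]
side foil_roll 0.85 [ 0.703 -0.018  0.024]
side foil_roll 0.22 [ 0.502 -0.121  0.018]
side brass_die 0.67 [ 0.502 -0.119  0.02 ]
side brass_die 0.65 [0.544 0.164 0.054]
side nest_x 0.66 [0.55  0.162 0.049]
side slot_x 0.72 [0.562 0.224 0.039]
1.1
```

View pics/scene0.png

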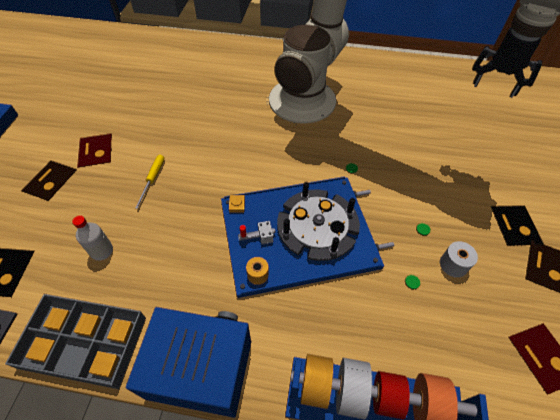

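View pics/side0.png

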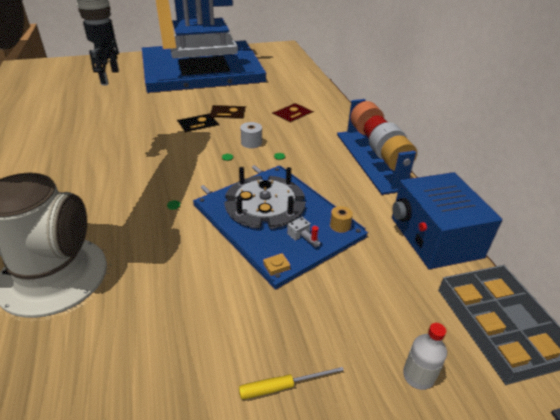

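The scene shows the bed plate at about (300,235), with the dial centred at (319,222), the red knob at (243,231), two gold-topped fobs at (301,213) and (326,206), and a dark disc at (337,227). Green look-alikes lie on the bench. Next I move over the dial for a close look.

Request:
servo_tool:
  moves:
    - [[0, 0, 0], [-0.033, -0.0255, -0.005], 45]
    - [[0, 0, 0], [-0.033, -0.0255, -0.005], 45]
    - [[0, 0, 0], [-0.033, -0.0255, -0.005], 45]
    - [[0, 0, 0], [-0.033, -0.0255, -0.005], 45]
    - [[0, 0, 0], [-0.033, -0.0255, -0.005], 45]
    - [[0, 0, 0], [-0.033, -0.0255, -0.005], 45]
    - [[0, 0, 0], [-0.033, -0.0255, -0.005], 45]
    - [[0, 0, 0], [-0.033, -0.0255, -0.005], 45]
    - [[0, 0, 0], [-0.033, -0.0255, -0.005], 45]
    - [[0, 0, 0], [-0.033, -0.0255, -0.005], 45]
    - [[0, 0, 0], [-0.033, -0.0255, -0.005], 45]
    - [[0, 0, 0], [0, 0, 0], 45]

```text
time: 2.3
ee_pos: [0.4305, 0.141, 0.2866]
tcp_rot: [-180.0, 0.1, 161.7]
wrist_force: [-1.2, 0.7, 0.1]
opening: 0.0383
grasp_force: 0.0
```

```bash
cat > w.py <<'E'
import sys; from h import *
o=get_obs(); print(o["time"],o["q"].round(1) if hasattr(o["q"],"round") else o["q"],np.round(o["ee_pos"],4),np.round(o["tcp_rot"],1),o["opening"])
cal=calibration("wrist"); im,d=camera("wrist")
cv2.imwrite(f"pics/{sys.argv[1]}.png",im[:,:,::-1])
np.savez(f"pics/{sys.argv[1]}.npz",im=im,d=d,**{k:np.array(cal[k]) for k in cal})
for n in ("bed","dial","blank_center","stamped1_center","pin_45","bar_knob"):
    for r in mark_of(n,"wrist")[:4]: print(n,round(r["score"],2),world("wrist",r["xyz"],cal).round(3))
# height map analysis: pins and knob
K=cal["camera_matrix"]; v,u=np.mgrid[:420,:560]
P=np.stack([(u-K[0][2])/K[0][0]*d,(v-K[1][2])/K[1][1]*d,d],-1).reshape(-1,3)
W=(P-np.array(cal["t"]))@np.array(cal["R"]); W=W.reshape(420,560,3)
m=((W[...,2]>.092)&(W[...,2]<.101)&(d>0)).astype(np.uint8)
n,l,s,c=cv2.connectedComponentsWithStats(m)
for i in range(1,n):
    if s[i,4]>25: print("z~95",s[i,4],c[i].round(0),W[l==i].mean(0).round(4))
m=((W[...,2]>.076)&(W[...,2]<.083)&(d>0)&(im[...,0]>120)&(im[...,1]<80)).astype(np.uint8)
n,l,s,c=cv2.connectedComponentsWithStats(m)
for i in range(1,n):
    if s[i,4]>25: print("knob",s[i,4],c[i].round(0),W[l==i].mean(0).round(4))
E
python3 w.py w1
```

```text
2.3 [ 1.820e+01 -6.600e+00  4.800e+00  1.014e+02 -1.000e-01  3.640e+01] [0.4305 0.141  0.2866] [-1.800e+02  1.000e-01  1.617e+02] 0.03834230734201893
dial 0.59 [0.534 0.115 0.032]
blank_center 0.9 [0.484 0.401 0.005]
blank_center 0.88 [0.643 0.373 0.003]
blank_center 0.85 [0.295 0.196 0.005]
blank_center 0.8 [0.549 0.16  0.05 ]
stamped1_center 0.84 [0.52  0.065 0.05 ]
stamped1_center 0.64 [ 0.613 -0.078  0.061]
bar_knob 0.57 [ 0.611 -0.073  0.062]
z~95 159 [347. 220.] [0.4858 0.1923 0.0959]
z~95 154 [230. 228.] [0.454  0.0674 0.0958]
z~95 113 [243. 328.] [0.5796 0.036  0.0958]
knob 27 [177. 362.] [ 0.6114 -0.072   0.0799]
```

View pics/w1.png

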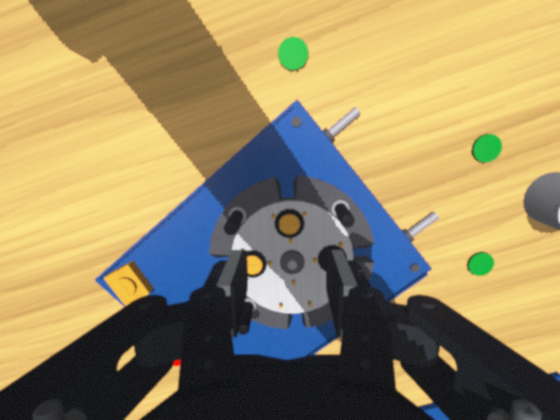

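The dark fob lies at the 76° nest. The nest at −14° is bare, and the stamped fobs are at 166° and −104°. The axis is at about (0.533, 0.114), the bar direction is about −67°, and the dial needs about −143°. I'll straddle the pin at 31° and sweep it clockwise.

Request:
servo_tool:
  moves:
    - [[0, 0, 0], [-0.033, 0.0154, 0], 45]
    - [[0, 0, 0], [-0.033, 0.0154, 0], 45]
    - [[0, 0, 0], [-0.033, 0.0154, 0], 45]
    - [[0, 0, 0], [-0.033, 0.0154, 0], 45]
    - [[0, 0, 0], [-0.0335, 0.0154, 0], 45]
    - [[0, 0, -8.2], [0, 0, 0.02], 45]
    - [[0, 0, -8.2], [0, 0, 0.02], 45]
    - [[0, 0, -8.2], [0, 0, 0.02], 45]
    - [[0, 0, -8.2], [0, 0, 0.02], 45]
    - [[0, 0, -8.2], [0, 0, 0.02], 45]
    - [[0, 0, -8.2], [0, 0, 0.02], 45]
    - [[0, 0, 0], [0, 0, 0], 45]

```text
time: 3.85
ee_pos: [0.6081, 0.1672, 0.1632]
tcp_rot: [179.9, -0.3, -148.6]
wrist_force: [0.1, -0.9, -0.6]
opening: 0.0386
grasp_force: 0.0
```

```bash
python3 w.py w2
```

```text
3.85 [ 15.4  15.7  14.8  89.4   0.  -16.1] [0.6081 0.1672 0.1632] [ 179.9   -0.3 -148.6] 0.03855101966611837
dial 0.76 [0.533 0.113 0.024]
blank_center 0.69 [0.546 0.159 0.048]
blank_center 0.65 [0.485 0.402 0.005]
stamped1_center 0.78 [0.521 0.063 0.05 ]
stamped1_center 0.71 [0.553 0.161 0.051]
pin_45 0.28 [ 0.579  0.478 -0.   ]
bar_knob 0.54 [0.534 0.113 0.029]
z~95 572 [126.  83.] [0.5804 0.0355 0.0958]
z~95 547 [421.  87.] [0.4876 0.1915 0.096 ]
z~95 387 [274. 225.] [0.6118 0.16   0.096 ]
```

View pics/w2.png

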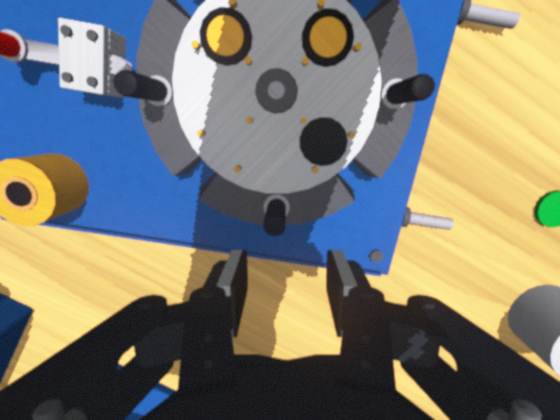

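The picture confirms it: plain fob at (323,141), empty nest at (220,150), stamped fobs at (225,35) and (328,37), and the target pin at (274,225).

Request:
servo_tool:
  moves:
    - [[0, 0, 0], [0.0005, -0.008, 0], 45]
    - [[0, 0, 0], [0, 0, 0.025], 45]
    - [[0, 0, 0], [0, 0, 0.025], 45]
    - [[0, 0, 0], [0, 0, 0.025], 45]
    - [[0, 0, 0], [0, 0, 0.024], 40]
    - [[0, 0, 0], [0, 0, 0], 30]
    - [[0, 0, 0], [0, 0, 0], 28]
    - [[0, 0, 5], [0.00035, -0.008, 0], 28]
    - [[0, 0, 5], [0.00035, -0.008, 0], 28]
    - [[0, 0, 5], [0.00035, -0.008, 0], 28]

```text
time: 5.2
ee_pos: [0.6236, 0.1376, 0.0693]
tcp_rot: [180.0, 0.1, -164.0]
wrist_force: [-2.2, 2.4, -2.2]
opening: 0.024
grasp_force: 1.3
```

```bash
cat > p.py <<'E'
from h import *
o=get_obs(); d=o["ee_pos"][:2]-np.array([.5337,.1138])
print(o["time"],np.round(o["q"],1),o["ee_pos"].round(4),o["tcp_rot"].round(1),o["opening"],"r",np.hypot(*d).round(4),"ang",np.degrees(np.arctan2(d[1],d[0])).round(1),o["wrist_force"])
E
python3 p.py
```

```text
5.2 [12.4 16.8  5.8 78.9  0.  -3.6] [0.6236 0.1376 0.0693] [ 1.80e+02  1.00e-01 -1.64e+02] 0.023969828616483602 r 0.093 ang 14.8 [-2.16608594  2.3505541  -2.15344535]
```

Request:
servo_tool:
  moves:
    - [[0, 0, 5], [0.00035, -0.008, 0], 28]
    - [[0, 0, 5], [0.00035, -0.008, 0], 28]
    - [[0, 0, 5], [0.00035, -0.008, 0], 28]
    - [[0, 0, 5], [0.00035, -0.008, 0], 28]
    - [[0, 0, 5], [0.00035, -0.008, 0], 28]
    - [[0, 0, 5], [0.00035, -0.008, 0], 28]
    - [[0, 0, 5], [0.00035, -0.008, 0], 28]
    - [[0, 0, 5], [0.00035, -0.008, 0], 28]
    - [[0, 0, 5], [0.00035, -0.008, 0], 28]
    - [[0, 0, 5], [0.00035, -0.008, 0], 28]
    - [[0, 0, 5], [0.00035, -0.008, 0], 28]
    - [[0, 0, 5], [0.00035, -0.008, 0], 28]

```text
time: 6.4
ee_pos: [0.6022, 0.0484, 0.0697]
tcp_rot: [179.8, 0.1, 136.0]
wrist_force: [0.2, 2.9, 0.0]
opening: 0.0238
grasp_force: 1.3
```

```bash
python3 p.py
```

```text
6.4 [ 4.6 12.   0.1 77.9  0.1 48.6] [0.6022 0.0484 0.0697] [1.798e+02 1.000e-01 1.360e+02] 0.02377778352351162 r 0.0947 ang -43.7 [0.22592134 2.92086968 0.01917853]
```

Request:
servo_tool:
  moves:
    - [[0, 0, 5], [0.0006, -0.008, 0], 28]
    - [[0, 0, 5], [0.0006, -0.008, 0], 28]
    - [[0, 0, 5], [0.0006, -0.008, 0], 28]
    - [[0, 0, 5], [0.0006, -0.008, 0], 28]
    - [[0, 0, 5], [0.0005, -0.008, 0], 28]
    - [[0, 0, 5], [0.0005, -0.008, 0], 28]
    - [[0, 0, 5], [0.0004, -0.008, 0], 28]
    - [[0, 0, 5], [0.0004, -0.008, 0], 28]
    - [[0, 0, 5], [0.0004, -0.008, 0], 28]
    - [[0, 0, 5], [0.0004, -0.008, 0], 28]
    - [[0, 0, 5], [0.0004, -0.008, 0], 28]
    - [[0, 0, 4], [0.0003, -0.0064, 0], 28]

```text
time: 7.6
ee_pos: [0.5151, 0.0232, 0.0699]
tcp_rot: [179.7, -0.0, 77.0]
wrist_force: [2.8, -3.0, -0.4]
opening: 0.024
grasp_force: 1.5
```

```bash
python3 p.py; python3 w.py w3; python3 - <<'E'
from h import *
for c in ("scene","side"):
    camera(c)
    for n in ("blank_center","bar_knob","dial"):
        for r in mark_of(n,c)[:4]: print(c,n,round(r["score"],2),world(c,r["xyz"]).round(3))
E
```

```text
7.6 [  2.6   0.  -12.9  76.8  -0.  105.6] [0.5151 0.0232 0.0699] [179.7  -0.   77. ] 0.023973384991031806 r 0.0925 ang -101.6 [ 2.847642   -2.95637602 -0.41145357]
7.6 [  2.6   0.  -12.9  76.8  -0.  105.6] [0.5151 0.0232 0.0699] [179.7  -0.   77. ] 0.023973384991031806
dial 0.69 [0.537 0.112 0.026]
blank_center 0.62 [0.563 0.068 0.05 ]
pin_45 0.68 [0.627 0.098 0.068]
z~95 1149 [547.  34.] [0.6195 0.0974 0.0952]
z~95 1669 [18. 64.] [0.4462 0.1277 0.0957]
z~95 388 [245. 281.] [0.4994 0.0331 0.0963]
z~95 1486 [305. 288.] [0.522  0.0246 0.0959]
scene blank_center 0.61 [0.484 0.401 0.001]
scene blank_center 0.54 [0.651 0.365 0.006]
scene blank_center 0.5 [0.291 0.194 0.005]
scene blank_center 0.45 [0.565 0.072 0.049]
scene bar_knob 0.78 [ 0.613 -0.077  0.06 ]
scene dial 0.83 [0.533 0.112 0.03 ]
scene dial 0.67 [ 0.7   -0.445 -0.002]
scene dial 0.25 [ 0.616 -0.073  0.058]
side blank_center 0.69 [0.289 0.192 0.005]
side blank_center 0.55 [0.481 0.403 0.001]
side blank_center 0.42 [0.561 0.073 0.056]
side bar_knob 0.47 [ 0.607 -0.071  0.062]
side dial 0.64 [0.531 0.116 0.033]
side dial 0.38 [0.598 0.021 0.043]
```

View pics/w3.png

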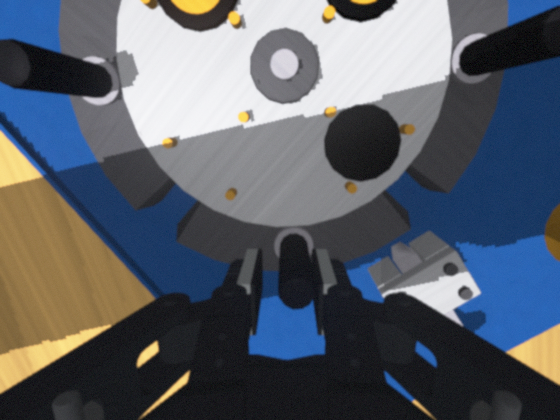

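The plain fob at (362,142) is approaching the guide block at (425,275), with about 13.5° left. The pin sits between the fingers at (295,265).

Request:
servo_tool:
  moves:
    - [[0, 0, 3.4], [0.0002, -0.0054, 0], 28]
    - [[0, 0, 3.4], [0.0002, -0.0054, 0], 28]
    - [[0, 0, 3.4], [0.0002, -0.0054, 0], 28]
    - [[0, 0, 3.4], [0.0002, -0.0054, 0], 28]
    - [[0, 0, 0], [0, 0, 0], 28]
    - [[0, 0, 0], [0, 0, 0], 28]

```text
time: 8.95
ee_pos: [0.4936, 0.031, 0.0673]
tcp_rot: [180.0, -0.0, 63.7]
wrist_force: [0.8, -0.2, 0.6]
opening: 0.0242
grasp_force: 0.0
```

```bash
python3 p.py; python3 w.py w4
```

```text
8.95 [  3.6  -2.6 -15.7  76.8   0.  119.9] [0.4936 0.031  0.0673] [180.   -0.   63.7] 0.02415882518854601 r 0.092 ang -115.8 [ 0.83275564 -0.17778567  0.59167867]
8.95 [  3.6  -2.6 -15.7  76.8   0.  119.9] [0.4936 0.031  0.0673] [180.   -0.   63.7] 0.02415882518854601
dial 0.9 [0.535 0.112 0.027]
blank_center 0.66 [0.553 0.059 0.052]
pin_45 0.96 [0.615 0.078 0.07 ]
pin_45 0.72 [ 0.5   -0.118  0.016]
pin_45 0.23 [0.534 0.115 0.029]
z~95 676 [552.  43.] [0.6111 0.0759 0.0945]
z~95 1625 [16. 55.] [0.4534 0.1497 0.0956]
z~95 383 [247. 284.] [0.4815 0.0436 0.0962]
z~95 375 [326. 284.] [0.5096 0.0298 0.0961]
z~95 1128 [293. 294.] [0.4959 0.0312 0.0958]
```

View pics/w4.png

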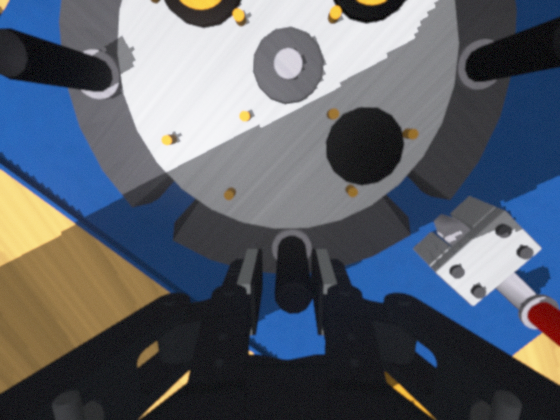

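```bash
cat > a.py <<'E'
import sys; from h import *
z=np.load(f"pics/{sys.argv[1]}.npz"); im,d,K=z["im"].astype(int),z["d"],z["camera_matrix"]
v,u=np.mgrid[:420,:560]
P=np.stack([(u-K[0,2])/K[0,0]*d,(v-K[1,2])/K[1,1]*d,d],-1)
W=(P-z["t"])@z["R"]; A=np.array([.5337,.1138])
rel=W[...,:2]-A; r=np.hypot(rel[...,0],rel[...,1]); a=np.degrees(np.arctan2(rel[...,1],rel[...,0]))
ang=lambda q:np.degrees(np.arctan2(q[1],q[0])).round(2)
def rep(n,m):
    if m.sum()<20: print(n,"few"); return
    q=rel[m]; c=cv2.minAreaRect(q.astype(np.float32)*1000)
    print(n,m.sum(),"mean",ang(q.mean(0)),"rect",np.round(c[0],1),np.round(c[1],1),round(c[2],1),"ang",ang(c[0]))
h=W[...,2]
rep("hub",(d>0)&(r<.02)&(h>.055))
rep("guide",(d>0)&(r>.12)&(r<.17)&(h>.051)&(h<.058)&(abs(a+67)<14))
rep("fob",(d>0)&(r>.025)&(r<.08)&(h>.047)&(h<.056)&(im.max(-1)<45)&(abs(a+67)<40))
b=(d>0)&(h>.015)&(h<.025)&(im[...,2]>im[...,0]+40)
for s in (-1,1): pass
rep("slotfloor",(d>0)&(r>.085)&(r<.108)&(h<.036)&(abs(a+67)<12))
E
for w in w2 w3 w4; do echo $w; python3 a.py $w; done
```

```text
w2
hub 1447 mean -81.27 rect [ 0.2 -0.3] [30.8 30.5] 77.3 ang -54.52
guide 3034 mean -68.15 rect [  54.  -133.3] [47.1 33. ] 22.5 ang -67.96
fob 22 mean -101.23 rect [ -5.9 -35.9] [2.9 9.5] 70.2 ang -99.32
slotfloor few
w3
hub 3996 mean -65.43 rect [ 0.3 -0.5] [30.9 31.3] 33.2 ang -61.52
guide 2955 mean -65.14 rect [  54.2 -133.6] [47.  33.2] 21.8 ang -67.9
fob 4111 mean -55.08 rect [ 30.  -43.2] [35.1 36.4] 81.6 ang -55.22
slotfloor 289 mean -56.95 rect [ 54.1 -83.1] [ 6.6 17.7] 34.9 ang -56.93
w4
hub 4114 mean -70.72 rect [ 0.1 -0.5] [31. 31.] 29.3 ang -75.56
guide 4833 mean -67.71 rect [  54.3 -133.5] [47.1 33.9] 22.0 ang -67.88
fob 4449 mean -69.78 rect [ 18.  -49.1] [35.9 36.1] 19.4 ang -69.88
slotfloor 772 mean -68.91 rect [ 34.4 -90.1] [16.5 22.9] 21.5 ang -69.08
```

The slot is at about −69° against the bar at −68°, which is within tolerance. I'll open the fingers, lift, and go beyond the knob.

Request:
servo_tool:
  moves:
    - [[0, 0, 0], [0, 0, 0], 40]
    - [[0, 0, 0], [0, 0, 0], 45]
    - [[0, 0, 0], [0, 0, -0.03], 45]
    - [[0, 0, 0], [0, 0, -0.03], 45]
    - [[0, 0, 0], [0, 0, -0.04], 45]
    - [[0, 0, 0], [-0.0145, 0.0367, 0], 20]
    - [[0, 0, 0], [-0.0145, 0.0367, 0], 0]
    - [[0, 0, 0], [-0.0145, 0.0367, 0], 0]
    - [[0, 0, 0], [-0.0145, 0.0367, 0], 0]
    - [[0, 0, 0], [-0.0145, 0.0367, 0], 0]

```text
time: 10.3
ee_pos: [0.6266, -0.1168, 0.1672]
tcp_rot: [180.0, -0.0, 63.6]
wrist_force: [0.1, -0.1, 1.3]
opening: -0.0002
grasp_force: 0.0
```

Request:
servo_tool:
  moves:
    - [[0, 0, -8], [0, 0, 0], 0]
    - [[0, 0, -8], [0, 0, 0], 0]
    - [[0, 0, -8], [0, 0, 0], 0]
    - [[0, 0, -8], [0, 0, 0], 0]
    - [[0, 0, -8], [0, 0, 0], 0]
    - [[0, 0, -8.3], [0, 0, 0], 0]
    - [[0, 0, 0], [0, 0, 0], 0]

```text
time: 11.0
ee_pos: [0.6257, -0.1155, 0.1671]
tcp_rot: [-180.0, -0.0, 112.0]
wrist_force: [-0.6, -0.3, -0.5]
opening: -0.0001
grasp_force: 0.0
```

```bash
python3 w.py w5; python3 a.py w5
```

```text
11.0 [-10.5  16.2  15.9  89.7   0.   57.5] [ 0.6257 -0.1155  0.1671] [-180.   -0.  112.] -6.588722911708887e-05
stamped1_center 0.32 [0.574 0.007 0.044]
bar_knob 0.91 [ 0.612 -0.076  0.06 ]
z~95 707 [544. 353.] [ 0.8563 -0.1406  0.0965]
knob 375 [289. 155.] [ 0.6097 -0.0734  0.0798]
knob 59 [525. 339.] [ 0.8511 -0.1405  0.0814]
hub few
guide 2833 mean -67.88 rect [  54.4 -133.8] [47. 32.] 22.1 ang -67.86
fob few
slotfloor 812 mean -69.76 rect [ 38.1 -88.9] [44.1 22.4] 21.5 ang -66.82
```

View pics/w5.png

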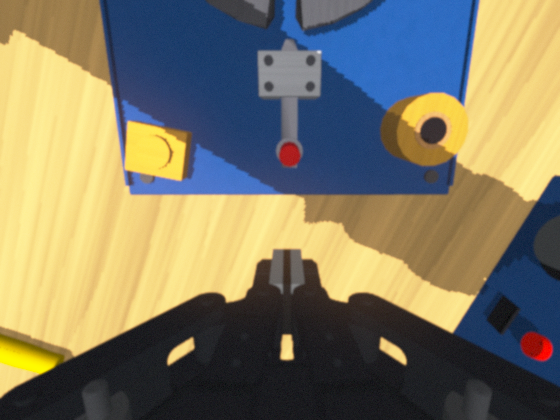

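The knob is at (289,155), and the slot at (285,12) lines up with the bar nose at (289,42). Next I descend behind the knob and push.

Request:
servo_tool:
  moves:
    - [[0, 0, 0], [0, 0, 0.028], 0]
    - [[0, 0, 0], [0, 0, 0.028], 0]
    - [[0, 0, 0], [0, 0, 0.028], 0]
    - [[0, 0, 0], [0, 0, 0.028], 0]
    - [[0, 0, 0], [0.006, 0, 0], 0]
    - [[0, 0, 0], [0.006, 0, 0], 0]
    - [[0, 0, 0], [0.006, 0, 0], 0]
    - [[0, 0, 0], [0.006, 0, 0], 0]
    - [[0, 0, 0], [0.005, 0, 0], 0]
    - [[0, 0, 0], [0.005, 0, 0], 0]
    - [[0, 0, 0], [0.004, 0, 0], 0]

```text
time: 12.45
ee_pos: [0.612, -0.0801, 0.0562]
tcp_rot: [179.9, 0.1, 111.9]
wrist_force: [1.9, -2.9, 1.1]
opening: -0.0
grasp_force: 1.7
```

```bash
python3 p.py
```

```text
12.45 [-7.4 14.2  1.1 76.9 -0.  60.6] [ 0.612  -0.0801  0.0562] [1.799e+02 1.000e-01 1.119e+02] -1.2178034819906498e-05 r 0.2091 ang -68.0 [ 1.85139688 -2.91692853  1.14724097]
```

Request:
servo_tool:
  moves:
    - [[0, 0, 0], [0.003, 0, 0], 0]
    - [[0, 0, 0], [0.003, 0, 0], 0]
    - [[0, 0, 0], [0.003, 0, 0], 0]
    - [[0, 0, 0], [0.003, 0, 0], 0]
    - [[0, 0, 0], [0.003, 0, 0], 0]
    - [[0, 0, 0], [0.001, 0, 0], 0]
    - [[0, 0, 0], [0, 0, 0], 0]

```text
time: 13.15
ee_pos: [0.6055, -0.0653, 0.0553]
tcp_rot: [-180.0, -0.0, 111.9]
wrist_force: [1.7, -2.4, 1.5]
opening: -0.0001
grasp_force: 1.5
```

```bash
python3 p.py
```

```text
13.15 [-6.2 13.2 -0.1 76.7  0.  61.9] [ 0.6055 -0.0653  0.0553] [-180.    -0.   111.9] -0.0001355627070887246 r 0.1929 ang -68.2 [ 1.73674085 -2.44520826  1.52515804]
```

Still at friction-level force, so I continue in 1 mm steps to the stop.

Request:
servo_tool:
  moves:
    - [[0, 0, 0], [0.001, 0, 0], 0]
    - [[0, 0, 0], [0.001, 0, 0], 0]
    - [[0, 0, 0], [0.001, 0, 0], 0]
    - [[0, 0, 0], [0.001, 0, 0], 0]
    - [[0, 0, 0], [0, 0, 0], 0]

```text
time: 13.65
ee_pos: [0.6042, -0.0621, 0.0553]
tcp_rot: [-180.0, 0.1, 111.9]
wrist_force: [3.0, -6.5, 1.4]
opening: -0.0
grasp_force: 3.4
```

```bash
python3 p.py
```

```text
13.65 [-5.8 12.9 -0.4 76.6 -0.1 62.3] [ 0.6042 -0.0621  0.0553] [-1.800e+02  1.000e-01  1.119e+02] -3.0391041941716424e-05 r 0.1895 ang -68.2 [ 2.98805816 -6.50401545  1.38954338]
```

Request:
servo_tool:
  moves:
    - [[0, 0, 0], [0.001, 0, 0], 0]
    - [[0, 0, 0], [0.001, 0, 0], 0]
    - [[0, 0, 0], [0, 0, 0], 0]
    - [[0, 0, 0], [0, 0, 0], 0]

```text
time: 14.05
ee_pos: [0.6041, -0.0619, 0.0554]
tcp_rot: [180.0, 0.2, 111.8]
wrist_force: [7.0, -14.4, -0.8]
opening: 0.0
grasp_force: 7.9
```

```bash
python3 p.py
```

```text
14.05 [-5.8 12.8 -0.5 76.5 -0.2 62.4] [ 0.6041 -0.0619  0.0554] [180.    0.2 111.8] 4.3926378966901296e-05 r 0.1893 ang -68.2 [  7.04037538 -14.39620542  -0.82337253]
```

The force rose to 16 N with no further travel, so the bar is at its stop. Back off and look.

Request:
servo_tool:
  moves:
    - [[0, 0, 0], [-0.01, 0, 0], 0]
    - [[0, 0, 0], [-0.02, 0, 0], 0]
    - [[0, 0, 0], [-0.02, 0, 0], 0]
    - [[0, 0, 0], [0, 0, -0.04], 0]
    - [[0, 0, 0], [0, 0, -0.04], 0]
    - [[0, 0, 0], [0, 0, -0.04], 0]
    - [[0, 0, 0], [0, 0, -0.04], 0]
    - [[0, 0, 0], [0, 0, 0], 0]
    - [[0, 0, 0], [0, 0, 0], 0]

```text
time: 14.95
ee_pos: [0.6226, -0.1072, 0.2156]
tcp_rot: [179.9, 0.0, 111.9]
wrist_force: [-0.4, 0.0, -0.6]
opening: -0.0001
grasp_force: 0.0
```

```bash
python3 w.py w6; python3 a.py w6
```

```text
14.95 [-9.8 16.3 21.3 95.   0.  58.3] [ 0.6226 -0.1072  0.2156] [179.9   0.  111.9] -0.00013035023645496113
bar_knob 0.76 [ 0.6   -0.048  0.061]
z~95 1969 [527. 278.] [ 0.8512 -0.0915  0.0962]
knob 263 [288. 121.] [ 0.5978 -0.044   0.0799]
knob 33 [488. 313.] [ 0.8511 -0.1403  0.0813]
hub few
guide 1894 mean -67.89 rect [  54.6 -134. ] [47.  31.5] 22.0 ang -67.84
fob few
slotfloor 178 mean -70.54 rect [ 34.6 -89.8] [26.3 22.8] 21.6 ang -68.95
```

View pics/w6.png

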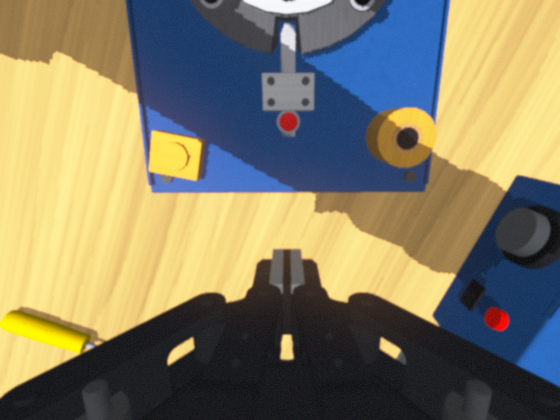

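The bar nose at (288,35) sits in the slot and the knob at (288,121) is about 170 mm from the axis, so the joint is at about 0.036. One last check of the fob, then I hand in.

```bash
python3 - <<'E'
from h import *
for c in ("scene","side"):
    camera(c)
    for n in ("blank_center","stamped1_center","bar_knob"):
        for r in mark_of(n,c)[:5]: 
            w=world(c,r["xyz"])
            if w[2]>.03: print(c,n,round(r["score"],2),w.round(3))
print("handing in"); print(job_done())
E
```

```text
scene blank_center 0.7 [0.553 0.063 0.05 ]
scene stamped1_center 0.57 [0.519 0.162 0.047]
scene bar_knob 0.55 [ 0.604 -0.043  0.059]
side blank_center 0.63 [0.551 0.066 0.052]
side stamped1_center 0.56 [0.512 0.164 0.052]
handing in
the job is handed in; nothing more can be done
None
```

The plain fob's nest faces the lock bar and the bar is fully home against its stop in that nest's slot; the job was handed in at about 15 s of the 64 s allowed, with the verdict not shown.

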